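# Free a stuck bell jar and hold it ajar

### The arm

A 6-joint arm with a two-finger parallel gripper is mounted at the origin on the work surface. World frame = base frame: x ahead of the robot, y to its left, z up, the work surface at z = 0. Lengths are in mm, angles in degrees, forces in N, time in s.
With the tool pointing down it reaches from about 300 to 850 mm from the base axis. Payload 4.2 kg.
Tool frame: the origin (TCP) lies between the finger pads; the fingertips stand 22 mm ahead of it and the grasp point (between the pads) lies 3 mm ahead of it (env.finger_overhang is the distance from the TCP to the fingertips, in mm); z points along the fingers, y is the line along which they close (so a half turn about z gives the same grasp; the last joint's range is limited). The gripper opens to 91 mm and grips with 3 to 60 N. Pads are 32 mm wide; open, the fingers measure 118 mm over their backs; the gripper's body (76 mm by 178 mm) begins 60 mm behind the grasp point.
Start: joints at [-71.792, 18.312, 89.639, -0, 72.044, -1.146], TCP at [190.565, -542.518, 235.976] pointing down, gripper open.
Joint ranges: [-177.97, 177.97], [-48.28, 115.42], [12.27, 149.76], [-77.06, 257.06], [2.81, 150.46], [-146.56, 146.56]. Speed limits (degrees/s): [147.25, 147.25, 180, 180, 180, 180].

### API

Orientations are given as [roll, pitch, yaw] about the fixed x, y, z axes, in that order (R = Rz(yaw) Ry(pitch) Rx(roll)).
In Python, from workcell import state, cams, ticket, look_for, outline_of, env gives the robot as it stands.
- The arm moves only by the tool servo_tool, never from a script. Its argument "steps" is a list of rows, each a list of 3 entries, a list of its own where there are three numbers: the closure in counts, from 0 (fully open) to 255 (shut), then the shift along the tool's x, y, z in mm, then the turn, a rotation vector about the tool's x, y, z in rad. A call has exactly 10 rows; each row shifts and turns the commanded pose from where the row before left it, along the tool's axes as they then stand; what a row does not reach is not made up. A row lasts 1/10 s, in which the tool goes at most 50 mm and 8.59 degrees, less where a joint would pass 70% of its speed; a pose out of reach is approached as far as the arm can. A call with a gripper value outside its range is refused whole. The fingers move at their own pace and stop on an object; "squeeze" is the grip in N (left out, the last holds). Time passes only in rows, so rows that do not move let the fingers close, or fill a call up. It gives the time, the measured TCP pose, the force, the opening and the grip force at its end, in the units of the state.
- state(): the state, without advancing time (a new reading comes with each control period).
- cams.grab_frame(name): name is "scene" or "side" or "wrist"; returns a dict with "color" (400x640x3 uint8, red, green, blue), "z_map" (400x640 float32, mm along the optical axis (not along the pixel's ray), 0 where there is no reading), "fovy" (degrees; the focal length in pixels is half the picture's height over the tangent of half this angle, whatever the lens; pixels are square), "cx", "cy" (the principal point, pixels), "eye" and "rotation" of the camera in the world; the wrist camera has in their place "tool_from_camera" (4x4, takes a point from camera to tool coordinates, whose origin is the TCP and whose axes are the flange's). Camera axes: x right, y up, looking along -z (the intrinsics and any distortion apply to the point x, -y, -z); pixel columns grow to the right and rows downward; lengths in mm; the calibration is good to about 2 mm. A picture is of the moment at which its call begins: read the wrist's pose just before it.
- ticket.job_done(): hands the job in; it is judged then, once.
Trained networks look in a picture, given as the dict that the camera call returned (one of the last four; its "shot" number tells which), for a name from the list of things; names that differ only in an ending like _2 or _b are one class to them, and where a whole thing is asked for, a point or a joint stands for the part that bears it (a point fixed in the world has none). Each returns a list of dicts, best first, with "confidence" (0 to 1); they miss things now and then, are a little off and sometimes report something else, mostly with a low value. They report only what shows in the picture. A call takes as long as a camera call.
- look_for(picture, thing): "at" ([column, row] in pixels, amid what is visible of it).
- outline_of(picture, thing): "pixels" (400x640 bool, what is visible of it) and "at" ([column, row] in pixels, amid what is visible of it).
The state is a dict: "time_s": time; "qpos": joint angles; "qvel": joint speeds; "effort": joint torques, N m; "ee_pos": TCP position; "ee_rot": TCP orientation; "force": force on the tool from outside, world axes, zero at the start; "torque": the same for the moment, N m; "gripper_width": finger opening in mm; "gripper_force": force on a finger pad.
Only numpy, scipy, OpenCV 4.12 (cv2) and the standard library are available. Lean on these libraries where they do the work, as an engineer would, in place of code of your own. Each camera call takes 0.05 s, during which the arm holds its last target. There are 200 camera calls.

### The job

Two bell jars, already let up to air, are still stuck down by the greased rubber lips of their vacuum plates. Take the one that covers the electric bell (wooden foot, steel gong on a post) by its knob, pull it straight up until the seal lets go, without letting it fly up, and keep it level over its plate about 3 cm above where it sat, so that I can wipe the seal underneath. Finish while still holding it there; leave the other jar, both instruments and the things on the bench alone.

Things in the scene. Friction and masses are not known exactly. Their poses are not given: they have to be found in the camera images.
- bell_mid (a point): Electric bell under one of the jars (either one): wooden foot 92 x 64 x 12 mm, a post with a steel dome gong 74 mm in diameter on top, two copper coils; 105 mm high. This point is on its middle axis 50 mm above its underside; it stands within 10 mm of the centre of one of the two plates.
- baroscope_mid (a point): Baroscope under the other jar: round dark foot 60 mm in diameter, thin brass pillar, balance beam 94 mm up with a white ball 36 mm in diameter at one end and a small brass weight at the other. This point is on the pillar 50 mm above its underside.
- plate_a_mat (a point): Vacuum plate a: fixed grey metal disc, diameter 210 mm, black rubber mat on top. This point: centre of the mat's top face, 25 mm above the bench, z up. Round the mat a greased rubber lip, 16 mm high above it, 157 to 188 mm in diameter, grips over the jar's flange. In front a brass vent tap and a dial gauge reach 155 mm from the centre, under 50 mm high.
- plate_b_mat (a point): Vacuum plate b: fixed grey metal disc, diameter 210 mm, black rubber mat on top. This point: centre of the mat's top face, 25 mm above the bench, z up. Round the mat a greased rubber lip, 16 mm high above it, 157 to 188 mm in diameter, grips over the jar's flange. In front a brass vent tap and a dial gauge reach 155 mm from the centre, under 50 mm high.
- jar_a_knob (a point): Clear plastic bell jar a on plate a, over one of the instruments; loose, 0.3 to 0.6 kg, body 140 mm in diameter, 176 mm high to the top of the dome. On it a black knob: round head 34 mm in diameter, 22 mm high, on a stem 20 mm in diameter, 18 mm high. This point: centre of the knob's head, 205 mm above the flange's underside, 11 mm below the knob's top; z is the jar's axis.
- jar_b_knob (a point): Clear plastic bell jar b on plate b, over one of the instruments; loose, 0.3 to 0.6 kg, body 140 mm in diameter, 176 mm high to the top of the dome. On it a black knob: round head 34 mm in diameter, 22 mm high, on a stem 20 mm in diameter, 18 mm high. This point: centre of the knob's head, 205 mm above the flange's underside, 11 mm below the knob's top; z is the jar's axis.
- jar_a_rim (a point): Centre of the underside of bell jar a's flange (157 mm across). It lies on the mat at the start, so its height over plate_a_mat is the lift. The lip holds the flange down: about 11 to 17 N of straight pull above the weight breaks it free, most in the first 2 mm, then fading; from 7 to 13 mm the lip even pushes it up a little, above 13 mm it is clear of the lip.
- jar_b_rim (a point): Centre of the underside of bell jar b's flange (157 mm across). It lies on the mat at the start, so its height over plate_b_mat is the lift. The lip holds the flange down: about 11 to 17 N of straight pull above the weight breaks it free, most in the first 2 mm, then fading; from 7 to 13 mm the lip even pushes it up a little, above 13 mm it is clear of the lip.
- grease_tub: Bystander: round tub of vacuum grease, 60 mm in diameter, 55 mm high, origin under its centre.
- screwdriver: Bystander: screwdriver lying on the bench beyond the plates, origin under its middle.
- stand_base: Bystander: round yellow stand base, 96 mm in diameter, 20 mm high, with a steel rod to 130 mm; origin under its centre.
- mass_stack: Bystander: slotted brass masses on a hanger, 44 mm in diameter, 66 mm high, origin under its centre.

How it is judged (in metres and radians):
On the way:
1. the jar over the bell has been pulled free of its rubber lip by its knob (((horizontal distance between bell_mid and plate_a_mat below 0.045 m and z of jar_a_rim in the frame of plate_a_mat above 0.013 m and contact force between the fingers and jar_a above 2 N and contact force between jar_a and plate_a below 0.3 N) or (horizontal distance between bell_mid and plate_b_mat below 0.045 m and z of jar_b_rim in the frame of plate_b_mat above 0.013 m and contact force between the fingers and jar_b above 2 N and contact force between jar_b and plate_b below 0.3 N))), for 0.1 s.
At the end, for the whole second after the job is handed in: The jar over the electric bell is held in the fingers 15 to 50 mm above where it sat, level within 7 degrees, within 20 mm of the centre of its plate, still (under 20 mm/s), touching neither its plate, the lip nor the bell; the other jar is still seated (((horizontal distance between bell_mid and plate_a_mat below 0.045 m and z of jar_a_rim in the frame of plate_a_mat between 0.015 and 0.05 m and horizontal distance between jar_a_rim and plate_a_mat below 0.02 m and angle between jar_a_knob's own z axis and vertical below 0.12 rad and contact force between jar_a and plate_a below 0.3 N and contact force between jar_a and bell below 0.3 N and contact force between the fingers and jar_a above 2 N and linear speed of jar_a below 0.02 m/s and z of jar_b_rim in the frame of plate_b_mat below 0.003 m) or (horizontal distance between bell_mid and plate_b_mat below 0.045 m and z of jar_b_rim in the frame of plate_b_mat between 0.015 and 0.05 m and horizontal distance between jar_b_rim and plate_b_mat below 0.02 m and angle between jar_b_knob's own z axis and vertical below 0.12 rad and contact force between jar_b and plate_b below 0.3 N and contact force between jar_b and bell below 0.3 N and contact force between the fingers and jar_b above 2 N and linear speed of jar_b below 0.02 m/s and z of jar_a_rim in the frame of plate_a_mat below 0.003 m))); the arm keeps its last pose, push and grip.
It fails at once if a jar flies up or is lifted more than 75 mm (z of jar_a_rim in the frame of plate_a_mat above 0.075 m or z of jar_b_rim in the frame of plate_b_mat above 0.075 m).
It fails at once if the jar over the baroscope is pulled up ((horizontal distance between bell_mid and plate_a_mat below 0.045 m and z of jar_b_rim in the frame of plate_b_mat above 0.004 m) or (horizontal distance between bell_mid and plate_b_mat below 0.045 m and z of jar_a_rim in the frame of plate_a_mat above 0.004 m)).
It fails at once if an instrument under a jar is knocked (moved more than 8 mm) (distance of any of bell_mid, baroscope_mid from where it was at the start of the episode above 0.008 m).
It fails at once if a thing on the bench is moved more than 20 mm (distance of any of grease_tub, screwdriver, stand_base, mass_stack from where it was at the start of the episode above 0.02 m).
It also fails if it takes over 35 s, if anything falls off the work surface, if the arm or the gripper's body presses on something with over 40 N, if the wrist force passes 120 N, or if a joint passes its speed limit or range.

## Working session

There is one attempt and no reset: what is moved stays moved. The work goes in short steps, Python scripts to look and compute and a tool call to move; the robot and the scene stay as the last step left them, time stands still between calls to the robot, and variables do not carry over. Pictures are saved under pics/ and viewed, at most 10 in all, crops included, and the job is handed in when it is done.

Besides the shell and the picture viewer there is one more tool, called after "Call:" as name([rows], argument=value, ...), one row to a line, values as JSON. servo_tool: Moves the arm, as the interface text tells. Its arguments: {"type":"object","properties":{"steps":{"type":"array","items":{"type":"array"}},"squeeze":{"type":"number"}},"required":["steps"]}

```bash
mkdir -p pics
cat > h.py <<'E'
import numpy as np,cv2
from workcell import state,cams,ticket,look_for,outline_of,env
from scipy.spatial.transform import Rotation as R
def world(p,u,v,z=None,d=None,ee=None):
    f=200/np.tan(np.radians(p["fovy"])/2)
    r=np.array([(u-p["cx"])/f,-(v-p["cy"])/f,-1.])
    if "eye" in p: Rm=np.array(p["rotation"]);e=np.array(p["eye"])
    else:
        T=np.array(p["tool_from_camera"]);Re=R.from_euler('xyz',ee[1],degrees=True).as_matrix()
        Rm=Re@T[:3,:3];e=np.array(ee[0])+Re@T[:3,3]
    if Rm.shape!=(3,3): raise Exception(Rm)
    w=Rm@r
    if d is None: d=(z-e[2])/w[2]
    return e+w*d
def save(p,n): cv2.imwrite("pics/"+n,p["color"][:,:,::-1])
E
python3 - <<'E'
from h import *
print(state())
for n in("scene","side"):
    p=cams.grab_frame(n);save(p,n+"0.png")
    print(n,{k:v for k,v in p.items() if k not in("color","z_map")})
    for t in("jar_a_knob","bell_mid","baroscope_mid","plate_a_mat"):
        for o in look_for(p,t)[:3]:
            u,v=o["at"];d=p["z_map"][int(v),int(u)]
            print(t,o, world(p,u,v,d=d).round(), world(p,u,v,z=230).round() if 'knob' in t else world(p,u,v,z=75).round())
E
```

```text
{'time_s': 0.0, 'qpos': array([-7.17923553e+01,  1.83499272e+01,  8.97086713e+01, -6.87800803e-04,
        7.20426441e+01, -1.14499292e+00]), 'qvel': array([ 0.01603478,  0.11215158,  0.07584675, -0.01142468,  0.05549167,
        0.02681116]), 'effort': array([ 1.19120148e-03, -4.12466347e+01, -2.31970489e+01,  7.27650197e-02,
        4.55715274e-02, -1.48062295e-04]), 'ee_pos': array([ 190.39967215, -542.05053471,  235.12207647]), 'ee_rot': array([-1.79898765e+02, -1.36929745e-03,  1.93528490e+01]), 'force': array([-0.28632056,  0.04194068, -0.3979676 ]), 'torque': array([ 0.01851624, -0.00073345, -0.02950447]), 'gripper_force': 0.0, 'gripper_width': 91.10836408888022}
scene {'fovy': 49.174954349455355, 'cx': 332.21095986953355, 'cy': 202.80184287841408, 'eye': array([1503.74968125,  440.06931262, 1079.99856152]), 'rotation': array([ 46.74303459,   1.11383408, 116.02397941]), 'shot': 1}Traceback (most recent call last):
  File "<stdin>", line 9, in <module>
  File "h.py", line 11, in world
    if Rm.shape!=(3,3): raise Exception(Rm)
                        ^^^^^^^^^^^^^^^^^^^
Exception: [ 46.74303459   1.11383408 116.02397941]
```

```bash
sed -i "s/^    if Rm.shape.*$//; s/Rm=np.array(p\[\"rotation\"\])/Rm=R.from_euler('xyz',p['rotation'],degrees=True).as_matrix()/" h.py
python3 - <<'E'
from h import *
for n in("scene","side"):
    p=cams.grab_frame(n);save(p,n+"0.png")
    print(n,p["eye"],p["rotation"])
    for t in("jar_a_knob","bell_mid","baroscope_mid","plate_a_mat"):
        for o in look_for(p,t)[:3]:
            u,v=o["at"];d=p["z_map"][int(v),int(u)]
            print(t,o, world(p,u,v,d=d).round(), world(p,u,v,z=230).round() if 'knob' in t else world(p,u,v,z=75).round())
E
```

```text
scene [1503.74968125  440.06931262 1079.99856152] [ 46.74303459   1.11383408 116.02397941]
jar_a_knob {'at': [415.6, 214.4], 'confidence': 0.61} [588. 245. 174.] [645. 257. 230.]
jar_a_knob {'at': [224.8, 186.4], 'confidence': 0.53} [ 591. -471.   24.] [ 769. -293.  230.]
bell_mid {'at': [304.4, 178.9], 'confidence': 0.55} [ 574. -134.  166.] [ 482. -191.   75.]
plate_a_mat {'at': [402.5, 245.9], 'confidence': 0.94} [599. 222.  34.] [634. 230.  75.]
side [1290.86044585  653.36746019  875.75040862] [ 52.63310158   0.45445784 134.51359852]
jar_a_knob {'at': [470.0, 313.7], 'confidence': 0.62} [561. 486.  16.] [743. 528. 230.]
jar_a_knob {'at': [399.8, 238.5], 'confidence': 0.58} [590. 262. 161.] [658. 300. 230.]
bell_mid {'at': [400.0, 235.0], 'confidence': 0.43} [586. 259. 169.] [492. 207.  75.]
plate_a_mat {'at': [393.8, 272.1], 'confidence': 0.66} [600. 266.  40.] [629. 283.  75.]
```

View pics/scene0.png

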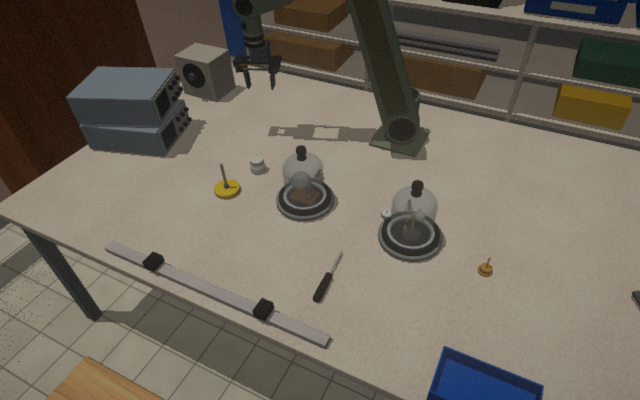

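View pics/side0.png

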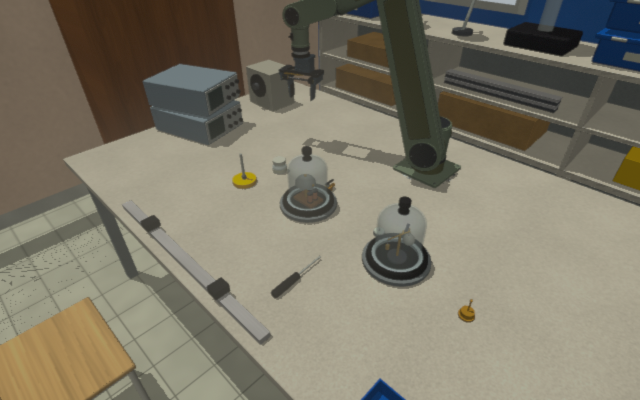

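The left jar (scene ~305,180; side ~308,185) shows a brown foot and a dome, which fits the bell. The right one (410,215) shows a thin pillar, which fits the baroscope. The left knob is at about (301,151) in scene and (307,152) in side. I'll refine these and check with a crop.

Run:
```python
from h import *
crops=[]
for n,(u0,v0) in(("scene",(301,151)),("side",(307,152))):
    p=cams.grab_frame(n);c=p["color"]
    w=c[v0-16:v0+16,u0-14:u0+14].max(2); m=(w<60).astype(np.uint8)
    _,l,s,ce=cv2.connectedComponentsWithStats(m)
    i=1+np.argmax(s[1:,4]);u,v=ce[i]+[u0-14,v0-16]
    print(n,s[i],u,v,world(p,u,v,z=230).round(1),world(p,u,v,z=225).round(1),"depth",world(p,u,v,d=p["z_map"][int(v),int(u)]).round(1))
    o=outline_of(p,"plate_a_mat")
    for q in o[:3]: print(q["at"],q["confidence"],world(p,*q["at"],z=25).round())
    crops.append(cv2.resize(c[130:230,250:350],(400,400),interpolation=cv2.INTER_CUBIC))
cv2.imwrite("pics/c1.png",np.hstack(crops)[:,:,::-1])
```

```text
scene [  9  11  10  15 115] 300.8782608695652 152.84347826086957 [ 529.6 -166.9  230. ] [ 523.8 -170.5  225. ] depth [ 532.4 -165.2  232.4]
[400.7, 247.6] 0.66 [600. 217.  25.]
side [11 14  6 10 39] 306.7948717948718 154.71794871794873 [ 535.8 -150.5  230. ] [ 529.9 -156.8  225. ] depth [ 525.9 -161.   221.6]
[394.3, 269.7] 0.61 [579. 255.  25.]
```

View pics/c1.png

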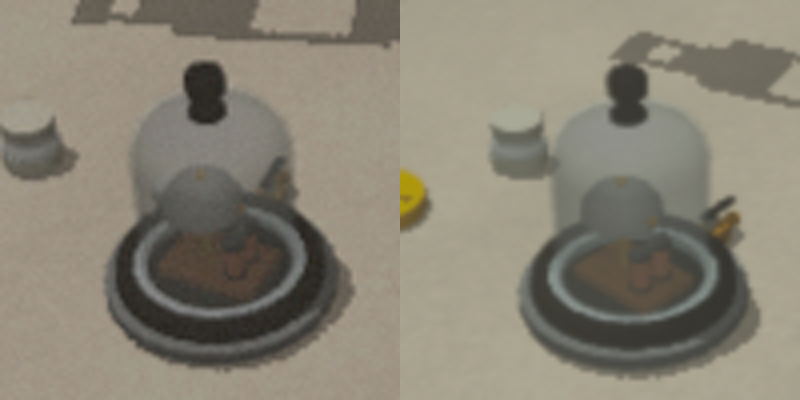

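Both crops confirm it: the left jar holds the wooden foot, copper coils and dome gong. The knob head is at about (301,149.5) in scene and (306.8,150) in side, roughly (532,-160,230) in world. I'll move above it and take a closer look with the wrist camera.

Call:
servo_tool([
  [0, [0, 0, -45], [0, 0, 0]],
  [0, [0, 0, -45], [0, 0, 0]],
  [0, [40, -22, 0], [0, 0, 0]],
  [0, [40, -22, 0], [0, 0, 0]],
  [0, [40, -22, 0], [0, 0, 0]],
  [0, [40, -22, 0], [0, 0, 0]],
  [0, [40, -22, 0], [0, 0, 0]],
  [0, [40, -22, 0], [0, 0, 0]],
  [0, [40, -22, 0], [0, 0, 0]],
  [0, [40, -22, 0], [0, 0, 0]],
], squeeze=30)

```text
time_s: 1.8
ee_pos: [435.1, -268.8, 326.2]
ee_rot: [180.0, -0.0, 19.4]
force: [0.5, 1.0, -0.2]
gripper_width: 91.2
gripper_force: 0.0
```

Call:
servo_tool([
  [0, [40, -22, 0], [0, 0, 0]],
  [0, [40, -22, 0], [0, 0, 0]],
  [0, [25, -17, 0], [0, 0, 0]],
  [0, [10, -5, 0], [0, 0, 0]],
  [0, [0, 0, 0], [0, 0, 0]],
  [0, [0, 0, 0], [0, 0, 0]],
  [0, [0, 0, 0], [0, 0, 0]],
  [0, [0, 0, 0], [0, 0, 0]],
  [0, [0, 0, 0], [0, 0, 0]],
  [0, [0, 0, 0], [0, 0, 0]],
])

```text
time_s: 2.8
ee_pos: [520.5, -170.5, 326.1]
ee_rot: [180.0, -0.0, 19.3]
force: [0.2, 0.1, 0.8]
gripper_width: 91.0
gripper_force: 0.0
```

Run:
```python
from h import *
s=state();ee=(s["ee_pos"],s["ee_rot"]);p=cams.grab_frame("wrist");save(p,"w1.png")
print(s["time_s"],*ee,s["force"],p["tool_from_camera"])
for t in("jar_a_knob","plate_a_mat"):
    for o in outline_of(p,t)[:3]:
        u,v=np.argwhere(o["pixels"]).mean(0)[::-1]
        print(t,o["at"],u,v,o["confidence"],world(p,*o["at"],z=235,ee=ee).round(1))
```

```text
2.8 [ 520.48949533 -170.52946535  326.06943667] [ 1.79986531e+02 -7.25408573e-03  1.93014188e+01] [0.16732225 0.10198837 0.81294994] [[ 3.19397633e-04  9.65265952e-01  2.61269094e-01  7.45712823e+01]
 [ 9.99999074e-01 -6.53836185e-04  1.19313183e-03  4.21694216e-01]
 [ 1.32251672e-03  2.61268471e-01 -9.65265268e-01 -1.48835055e+02]
 [ 0.00000000e+00  0.00000000e+00  0.00000000e+00  1.00000000e+00]]
jar_a_knob [37.9, 62.1] 40.54223320972394 62.09754841367944 0.8 [558.4  50.5 235. ]
plate_a_mat [89.8, 100.0] 83.8639037433155 90.66671122994653 0.63 [545.2  13.  235. ]
plate_a_mat [39.5, 62.0] 40.32521757148778 62.25372979693328 0.39 [558.8  49.4 235. ]
```

View pics/w1.png

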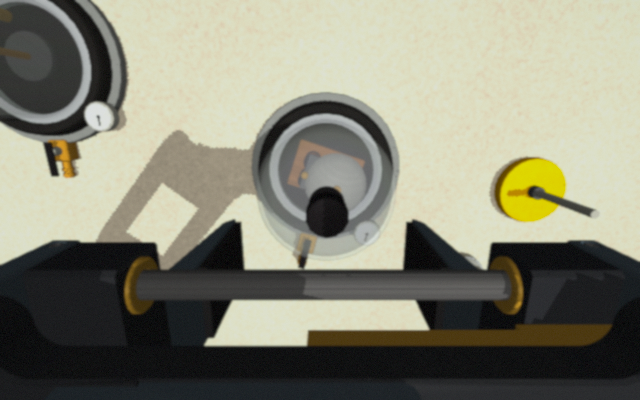

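The knob is at about (327,212), spanning columns 307–347 and rows 187–237. The plate ring is centred at about (325,166), with the bell beneath it.

Run:
```python
from h import *
s=state();ee=(s["ee_pos"],s["ee_rot"]);p=cams.grab_frame("wrist")
m=(p["color"][180:242,295:360].max(2)<50).astype(np.uint8)
_,l,st,ce=cv2.connectedComponentsWithStats(m);i=1+np.argmax(st[1:,4]);print(st[i],ce[i]+[295,180])
zm=p["z_map"]
for v in range(185,242,6):print(v,*world(p,327,v,d=zm[v,327],ee=ee).round(1))
Re=R.from_euler('xyz',ee[1],degrees=True).as_matrix()
for z in(230,241):
  w=world(p,*(ce[i]+[295,180]),z=z,ee=ee);w[2]=230;print(w,"tool delta",Re.T@(w-ee[0]))
print("plate",world(p,325,165,z=35,ee=ee))
for n,(u,v) in(("scene",(301,149.5)),("side",(306.8,150))):
  q=cams.grab_frame(n);print(world(q,u,v,z=230).round(1))
```

```text
[  12    8   41   49 1591] [326.77812696 212.76304211]
185 535.8 -168.5 199.1
191 531.9 -169.8 204.5
197 534.7 -168.4 237.4
203 531.1 -169.7 240.5
209 527.0 -171.1 241.8
215 522.3 -172.8 240.6
221 517.7 -174.4 240.4
227 513.3 -176.0 241.0
233 508.5 -177.7 240.2
239 487.6 -185.6 196.8
[ 520.8166226  -173.25037947  230.        ] tool delta [-0.89218752  2.91145215 95.98879185]
[ 523.97793495 -172.02054475  230.        ] tool delta [ 2.49801608  2.79783543 95.98888105]
plate [ 528.19068494 -169.99803383   35.        ]
[ 513.5 -175.4  230. ]
[ 514.3 -172.6  230. ]
```

Call:
servo_tool([
  [0, [1, 2.6, 20], [0, 0, 0]],
  [0, [0, 0, 25], [0, 0, 0]],
  [0, [0, 0, 20], [0, 0, 0]],
  [0, [0, 0, 15], [0, 0, 0]],
  [0, [0, 0, 10], [0, 0, 0]],
  [0, [0, 0, 4], [0, 0, 0]],
  [0, [0, 0, 0], [0, 0, 0]],
  [0, [0, 0, 0], [0, 0, 0]],
  [0, [0, 0, 0], [0, 0, 0]],
  [0, [0, 0, 0], [0, 0, 0]],
], squeeze=50)

```text
time_s: 4.1
ee_pos: [522.9, -172.2, 232.6]
ee_rot: [179.9, -0.1, 19.4]
force: [-0.8, 0.3, 0.6]
gripper_width: 91.1
gripper_force: 0.0
```

Call:
servo_tool([
  [120, [0, 0, 0], [0, 0, 0]],
  [150, [0, 0, 0], [0, 0, 0]],
  [170, [0, 0, 0], [0, 0, 0]],
  [190, [0, 0, 0], [0, 0, 0]],
  [255, [0, 0, 0], [0, 0, 0]],
  [255, [0, 0, 0], [0, 0, 0]],
  [255, [0, 0, 0], [0, 0, 0]],
  [255, [0, 0, 0], [0, 0, 0]],
  [255, [0, 0, 0], [0, 0, 0]],
  [255, [0, 0, 0], [0, 0, 0]],
])

```text
time_s: 5.1
ee_pos: [522.7, -172.4, 231.9]
ee_rot: [180.0, 0.0, 19.4]
force: [0.5, -1.1, -0.6]
gripper_width: 33.0
gripper_force: 50.0
```

Held at 33 mm. Now I'll pull slowly.

Call:
servo_tool([
  [255, [0, 0, -0.4], [0, 0, 0]],
  [255, [0, 0, -0.4], [0, 0, 0]],
  [255, [0, 0, -0.4], [0, 0, 0]],
  [255, [0, 0, -0.4], [0, 0, 0]],
  [255, [0, 0, -0.4], [0, 0, 0]],
  [255, [0, 0, 0], [0, 0, 0]],
  [255, [0, 0, 0], [0, 0, 0]],
  [255, [0, 0, 0], [0, 0, 0]],
  [255, [0, 0, 0], [0, 0, 0]],
  [255, [0, 0, 0], [0, 0, 0]],
])

```text
time_s: 6.1
ee_pos: [522.3, -172.0, 233.3]
ee_rot: [-180.0, 0.1, 19.4]
force: [0.7, -0.5, -12.9]
gripper_width: 33.1
gripper_force: 50.0
```

Call:
servo_tool([
  [255, [0, 0, -0.5], [0, 0, 0]],
  [255, [0, 0, -0.5], [0, 0, 0]],
  [255, [0, 0, -0.5], [0, 0, 0]],
  [255, [0, 0, -0.5], [0, 0, 0]],
  [255, [0, 0, -0.5], [0, 0, 0]],
  [255, [0, 0, -0.5], [0, 0, 0]],
  [255, [0, 0, 0], [0, 0, 0]],
  [255, [0, 0, 0], [0, 0, 0]],
  [255, [0, 0, 0], [0, 0, 0]],
  [255, [0, 0, 0], [0, 0, 0]],
])

```text
time_s: 7.1
ee_pos: [523.1, -172.1, 238.2]
ee_rot: [179.9, -0.1, 19.4]
force: [-0.8, 0.8, -5.6]
gripper_width: 32.9
gripper_force: 50.0
```

Call:
servo_tool([
  [255, [0, 0, -1], [0, 0, 0]],
  [255, [0, 0, -1], [0, 0, 0]],
  [255, [0, 0, -1], [0, 0, 0]],
  [255, [0, 0, -1], [0, 0, 0]],
  [255, [0, 0, -1], [0, 0, 0]],
  [255, [0, 0, -1], [0, 0, 0]],
  [255, [0, 0, -1], [0, 0, 0]],
  [255, [0, 0, -1], [0, 0, 0]],
  [255, [0, 0, -1], [0, 0, 0]],
  [255, [0, 0, -1], [0, 0, 0]],
])

```text
time_s: 8.1
ee_pos: [522.6, -172.2, 247.1]
ee_rot: [180.0, -0.0, 19.4]
force: [-0.5, 0.4, -4.5]
gripper_width: 32.6
gripper_force: 50.0
```

Call:
servo_tool([
  [255, [0, 0, -2], [0, 0, 0]],
  [255, [0, 0, -2], [0, 0, 0]],
  [255, [0, 0, -2], [0, 0, 0]],
  [255, [0, 0, -2], [0, 0, 0]],
  [255, [0, 0, -2], [0, 0, 0]],
  [255, [0, 0, -2], [0, 0, 0]],
  [255, [0, 0, -2], [0, 0, 0]],
  [255, [0, 0, -1], [0, 0, 0]],
  [255, [0, 0, 0], [0, 0, 0]],
  [255, [0, 0, 0], [0, 0, 0]],
])

```text
time_s: 9.1
ee_pos: [522.5, -172.2, 261.9]
ee_rot: [-180.0, 0.0, 19.4]
force: [0.4, -0.4, -5.5]
gripper_width: 33.0
gripper_force: 50.0
```

Run:
```python
from h import *
s=state();print(s["time_s"],s["ee_pos"],s["force"],s["torque"],s["qvel"].round(2))
a=cams.grab_frame("scene")["color"][110:230,230:350];b=cams.grab_frame("side")["color"][110:230,240:360]
cv2.imwrite("pics/c2.png",np.hstack([cv2.resize(x,(400,400),interpolation=cv2.INTER_CUBIC) for x in(a,b)])[:,:,::-1])
```

```text
9.1 [ 522.52774869 -172.15806124  261.90009375] [ 0.42562489 -0.3972359  -5.48072562] [ 0.00907895 -0.03891448  0.02708681] [-0.03  0.04  0.03 -0.06 -0.04 -0.05]
```

View pics/c2.png

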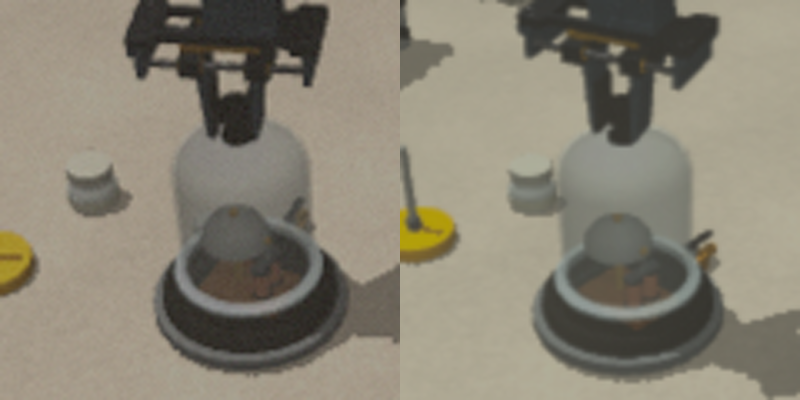

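Both views show the flange ring raised clear of the lip and level, with the bell undisturbed. The wrist reads 5.5 N, which is the jar's weight alone.

```bash
python3 -c "
from h import *
print(ticket.job_done())"
```

```text
the job is handed in; nothing more can be done
None
```

The jar over the electric bell came free of its seal and is held by its knob about 30 mm above where it sat, looking level over its plate in both camera views. I've handed the job in, but no pass or fail result came back.

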